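# Lock the battery cover of the orange sensor box

## Robot

A 6-joint arm with a two-finger parallel gripper is mounted at the origin on a cart in front of the work surface, level with it; the furniture and walls round the work are solid. World frame = base frame: x ahead of the robot, y to its left, z up, the work surface at z = 0. Lengths are in m, angles in rad, forces in N, time in s.
With the tool pointing down it reaches from about 0.35 to 0.975 m from the base axis. Payload 4.9 kg.
Tool frame: the origin (TCP) lies at the very end of the fingers, on their centre line; the grasp point (between the pads) lies 19 mm behind it; z points along the fingers, y is the line along which they close (so a half turn about z gives the same grasp; the last joint's range is limited). The gripper opens to 85 mm and grips with 20 to 120 N. Pads are 22 mm wide; open, the fingers measure 114 mm over their backs; the gripper's body (76 mm by 85 mm) begins 54 mm behind the grasp point. The pads swing forward as they close: fully open they stand 13 mm farther back than shut.
Start: joints at [-1.365, 0.053, 1.613, -0, 1.476, -0.119], TCP at [0.199, -0.592, 0.194] pointing down, gripper open.
Joint ranges: [-3.01, 3.01], [-1.01, 2.22], [0.06, 2.58], [-1.02, 4.17], [0.09, 2.62], [-3.14, 3.14]. Speed limits (rad/s): [2.57, 2.57, 3.14, 3.14, 3.14, 3.14].

## Interface

Orientations are given as a unit quaternion [w, x, y, z].
In Python, from plant import state, optics, ticket, nets gives the robot as it stands. The module is installed in compiled form; this text tells all that it offers.
- The arm moves only by the shell command python3 -m inch 'ROWS' [OPENING]. ROWS is JSON, a list of rows, each an object of numbers: "dx", "dy", "dz": the shift along the tool's x, y, z as a fraction of full scale; "rx", "ry", "rz": the turn, a rotation vector about the tool's x, y, z as a fraction of full scale. In form: [{"dx": .., "dy": .., "dz": .., "rx": .., "ry": .., "rz": ..}, ...]. A call has 1 to 5 rows; each row is the pose to reach, as a shift and turn from the pose commanded when the call began, along the tool's axes at that moment; what a row does not reach only later rows make up. Full scale, the value 1, is 0.8 m for a shift and 1.5 rad for a turn. A row lasts 1/10 s, in which the tool goes at most 50 mm and 8.59 degrees, less where a joint would pass 70% of its speed; a pose out of reach is approached as far as the arm can. A call with a number of a shift or a turn outside -1 to 1 is refused whole. A call with a gripper value outside its range is refused whole. OPENING is the opening, from -1 (shut) to 1 (fully open), set as the call begins (- or left out, the last holds). The fingers move at their own pace and stop on an object; the grip force is fixed at half the most. Time passes only in rows, so rows that repeat a pose let the fingers close. It gives the time, the measured TCP pose, the force, the opening and the grip force at its end, in the units of the state.
- state(): the state, without advancing time (a new reading comes with each control period).
- optics.grab_frame(name): name is "scene" or "side" or "wrist"; returns the picture (400x640x3 uint8, red, green, blue); there is no depth.
- optics.camera_info(name): a dict with "fx", "fy", "cx", "cy" (pixels), "R" (3x3) and "t" (3): a world point X has camera coordinates R X + t. Camera axes: x right, y down, z forward; pixel columns grow to the right and rows downward; lengths in m; the calibration is good to about 2 mm. A picture is of the moment at which its call begins: read the wrist's pose just before it. camera_info takes no time and is no camera call; for the wrist camera it gives the pose at the moment of the call.
- ticket.job_done(): hands the job in; it is judged then, once.
Trained networks look in the newest picture that a camera, given by its name, has taken for a name from the list of things; names that differ only in an ending like _2 or _b are one class to them, and where a whole thing is asked for, a point or a joint stands for the part that bears it (a point fixed in the world has none). Each returns a list of dicts, best first, with "confidence" (0 to 1); they miss things now and then, are a little off and sometimes report something else, mostly with a low value. They report only what shows in the picture. A call takes as long as a camera call. They do not tell look-alikes from the thing itself.
- nets.boxes_of(camera, name): "bbox" ([centre column, centre row, width, height] in pixels, round what is visible of it).
- nets.outline_of(camera, name): "pixels" (400x640 bool, what is visible of it) and "bbox" ([centre column, centre row, width, height] in pixels, round what is visible of it).
The state is a dict: "time": time; "joint_pos": joint angles; "joint_vel": joint speeds; "joint_efforts": joint torques, N m; "tool_pos": TCP position; "tool_rot": TCP orientation; "contact_force": force on the tool from outside, world axes, zero at the start; "ft_torque": the same for the moment, N m; "gripper_width": opening from 0.0 (shut) to 1.0 (fully open); "grasp_force": force on a finger pad.
Only numpy, scipy, OpenCV 4.12 (cv2) and the standard library are available. Lean on these libraries where they do the work, as an engineer would, in place of code of your own. Each camera call takes 0.05 s, during which the arm holds its last target. There are 200 camera calls.

## Task

Take the yellow key out of its wooden stand, put its blade down into the slot of the round battery cover on the orange sensor box, and turn the cover clockwise a quarter turn, up to its stop, so that it is locked. Then let go and leave the key standing in the slot; do not turn the cover of the grey box.

Things in the scene. Friction and masses are not known exactly. Their poses are not given: they have to be found in the camera images.
- cover_key: Loose key, 82 mm tall, 80 g: yellow grip, black collar, flat steel blade. Origin: middle of the blade's lower end; z up, x along the blade's width. Blade 40 x 5 mm (x, y), z 0-31 mm; collar 46 x 20, z 31-35; grip 44 x 18, z 35-82: grasp it across the 18 mm. Starts upright, blade 26 mm down in a slot of a fixed wooden stand 90 x 70 x 30 mm, collar 5 mm above it. A half turn about z is the same.
- orange_slot (a point): Middle of the slot's floor, on the axis of the metal cover (78 mm wide) in the fixed orange box (150 x 120 x 48 mm); 29 mm above the bench, 22 mm below the cover's top. x along the slot, turns with the cover; z up. Slot 76 mm long, 13 wide, its top 8 mm bevelled out to 28. Blade goes to the floor. It has about 12 degrees play, so turn the key, on the cover's axis, over a quarter turn.
- orange_cover (a joint): Angle (rad) of the orange box's cover about its vertical axis: 0 open (slot towards the two white dots), growing clockwise seen from above, 1.571 locked at its stop (slot towards the two green bars). Starts at 0 to 0.2, stays where it is left, takes about 0.12 N m to turn.
- grey_cover (a joint): The same for the grey box, alike but for its colour; it starts open too: leave it. Orange box, grey box and key stand are in a row across the bench, about 0.24 m apart, in any order.
There are look-alikes about, which are no part of the job. Of the things that look like the cover_key, take the one that is farthest to the robot's left at the start.

How it is judged:
On the way, in this order (a step that is already met when the one before it is completed fails the run):
1. the key's blade is down in the slot of the orange cover, which is still open (below 0.5 rad) (horizontal distance between cover_key and orange_slot below 0.018 m and z of cover_key in the frame of orange_slot below 0.01 m and angle between cover_key's own z axis and vertical below 0.6 rad and value of joint orange_cover below 0.5 rad), for 0.1 s.
2. the orange cover is turned to locked (over 1.25 rad) with the key in its slot (horizontal distance between cover_key and orange_slot below 0.018 m and z of cover_key in the frame of orange_slot below 0.01 m and angle between cover_key's own z axis and vertical below 0.6 rad and value of joint orange_cover above 1.25 rad), for 0.1 s.
At the end, for the whole second after the job is handed in: The orange cover reads over 1.25 rad (locked, within 18 degrees of its stop), and the key stands at rest in its slot: blade end within 18 mm of the cover's axis and within 10 mm of the slot's floor, leaning less than 0.6 rad (all of step 2 and linear speed of cover_key below 0.02 m/s); the robot touches nothing.
It fails at once if the grey cover is turned (over 0.4 rad) (value of joint grey_cover above 0.4 rad).
It also fails if it takes over 48 s, if anything falls off the work surface, if the arm or the gripper's body presses on something with over 40 N, if the wrist force passes 120 N, or if a joint passes its speed limit or range.

## Working session

There is one attempt and no reset: what is moved stays moved. The work goes in short steps, Python scripts to look and compute and a shell command to move; the robot and the scene stay as the last step left them, time stands still between calls to the robot, and variables do not carry over. Pictures are saved under pics/ and viewed, at most 10 in all, crops included, and the job is handed in when it is done.

```bash
mkdir -p pics; cat > h.py <<'E'
import numpy as np, cv2
from plant import state, optics, ticket, nets
from scipy.spatial.transform import Rotation as Ro
def ray(cam,u,v,z,ci=None):
    c=ci or optics.camera_info(cam); R=np.array(c["R"]);t=np.array(c["t"])
    o=-R.T@t; d=R.T@np.array([(u-c["cx"])/c["fx"],(v-c["cy"])/c["fy"],1.])
    return o+d*(z-o[2])/d[2]
def proj(cam,X,ci=None):
    c=ci or optics.camera_info(cam); p=np.array(c["R"])@np.array(X)+np.array(c["t"])
    return np.array([c["fx"]*p[0]/p[2]+c["cx"],c["fy"]*p[1]/p[2]+c["cy"]])
def grab(cam,fn=None):
    im=optics.grab_frame(cam)
    if fn: cv2.imwrite("pics/"+fn,im[:,:,::-1])
    return im
E
python3 - <<'E'
from h import *
a=grab("scene");b=grab("side")
cv2.imwrite("pics/a.png",np.vstack([a,b])[:,:,::-1][:, :]) 
cv2.imwrite("pics/a.png",cv2.resize(np.vstack([a,b]),(480,600))[:,:,::-1])
cv2.imwrite("pics/s.png",a[:,:,::-1])
for c in("scene","side"):
  ci=optics.camera_info(c);print(c,(-np.array(ci["R"]).T@ci["t"]).round(3),ci["fx"])
  for n in("cover_key","orange_cover","grey_cover"):
    for d in nets.boxes_of(c,n):
      u,v,w,h=d["bbox"];print(n,round(d["confidence"],2),np.round(d["bbox"]),ray(c,u,v,.05).round(3))
print(state())
E
```

```text
scene [-0.041  0.732  0.648] 447.5210659337422
cover_key 0.94 [314. 212.  16.  19.] [0.487 0.009 0.05 ]
cover_key 0.87 [358. 204.  13.  37.] [ 0.418 -0.085  0.05 ]
cover_key 0.7 [323. 190.  16.  28.] [ 0.527 -0.088  0.05 ]
orange_cover 0.8 [246. 273.  43.  30.] [0.472 0.263 0.05 ]
grey_cover 0.55 [359. 172.  27.  14.] [ 0.503 -0.228  0.05 ]
grey_cover 0.16 [316. 212.  18.  22.] [0.484 0.004 0.05 ]
side [ 0.474 -0.779  0.526] 424.78839624704716
cover_key 0.96 [318. 198.  26.  26.] [0.491 0.013 0.05 ]
cover_key 0.74 [343. 232.  17.  48.] [ 0.537 -0.113  0.05 ]
cover_key 0.67 [287. 231.  18.  43.] [ 0.43  -0.112  0.05 ]
orange_cover 0.55 [317. 156.  30.  18.] [0.488 0.224 0.05 ]
grey_cover 0.89 [334. 281.  50.  38.] [ 0.514 -0.252  0.05 ]
{'time': 0.4, 'joint_pos': array([-1.36501212e+00,  5.27783556e-02,  1.61308094e+00, -3.28760268e-05,
        1.47595778e+00, -1.19033544e-01]), 'joint_vel': array([ 3.31889625e-04, -9.88961601e-04, -1.24932608e-03, -6.28842498e-05,
        1.41081063e-03, -7.41694956e-05]), 'joint_efforts': array([ 3.44518348e-04, -3.93050265e+01, -3.69809568e+01, -3.38671418e-05,
        2.48200529e-03,  3.26771090e-07]), 'tool_pos': array([ 0.19941114, -0.5922344 ,  0.19364674]), 'tool_rot': array([-1.11393434e-04,  9.86840384e-01,  1.61697384e-01, -2.12141345e-05]), 'contact_force': array([0.65132943, 0.02619991, 0.35455559]), 'ft_torque': array([-0.03574012,  0.01000671, -0.01789979]), 'grasp_force': 0.0, 'gripper_width': 0.9990707844828336}
```

View pics/s.png

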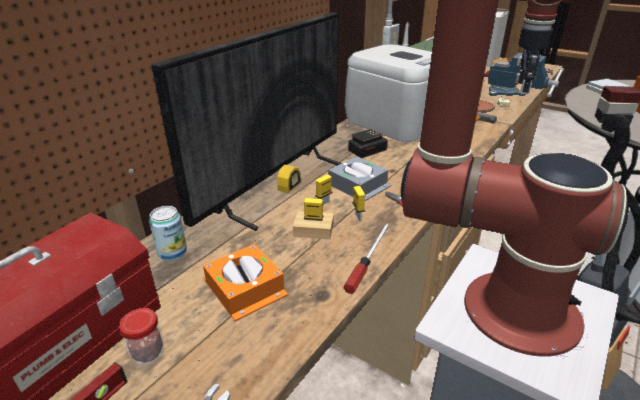

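Three cover_key candidates in the scene view: (314,212) in the wooden stand, (358,204) and (323,190) standing on the bench. The one at (314,212), y≈+0.01, is farthest left (the others are at y≈-0.09) and it is in the stand. I'll confirm this in a crop.

```bash
python3 - <<'E'
import cv2,numpy as np
a=cv2.imread("pics/s.png")[155:245,270:390]
from h import *
b=grab("side")[:,:,::-1][140:240,250:390]
cv2.imwrite("pics/c.png",np.hstack([cv2.resize(a,(400,300),interpolation=2),cv2.resize(b,(400,300),interpolation=2)]))
E
```

```text
(no output)
```

View pics/c.png

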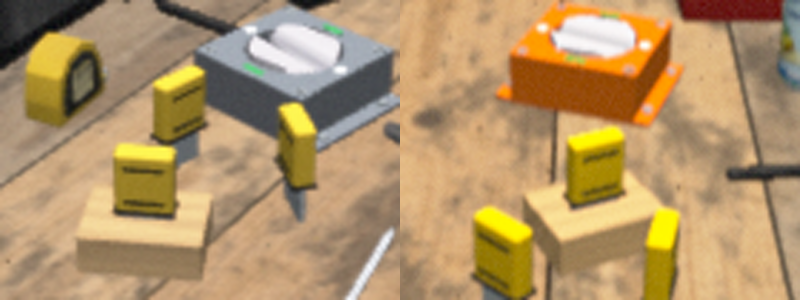

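The crop confirms it: the key in the wooden stand (scene 314,212) is the one, with its wide face towards the scene camera. Now moving above the row.

```bash
python3 -m inch '[{"dz":-0.1,"dx":0.06,"dy":-0.06},{"dx":0.12,"dy":-0.12,"dz":-0.15},{"dx":0.16,"dy":-0.17,"dz":-0.15},{"dx":0.20,"dy":-0.215,"dz":-0.15},{"dx":0.24,"dy":-0.26,"dz":-0.15}]' 1
python3 -m inch '[{"dx":0.3,"dy":-0.3},{"dx":0.3,"dy":-0.3},{"dx":0.3,"dy":-0.3},{"dx":0.3,"dy":-0.3},{"dx":0.3,"dy":-0.3}]'
python3 - <<'E'
from h import *
s=state();print(s["tool_pos"],s["tool_rot"],s["joint_pos"])
ci=optics.camera_info("wrist");R=np.array(ci["R"]);o=-R.T@ci["t"]
T=Ro.from_quat(s["tool_rot"],scalar_first=True).as_matrix()
print("cam in tool",T.T@(o-s["tool_pos"]),"view",T.T@R.T)
E
```

```text
[ 0.19944819 -0.59225258  0.19372741] [-7.32767702e-05  9.86843674e-01  1.61677328e-01  1.14087254e-05] [-1.36499127e+00  5.27348449e-02  1.61299119e+00  2.92880299e-05
  1.47601204e+00 -1.18977937e-01]
cam in tool [ 0.07179992  0.00074718 -0.18256468] view [[-2.28200862e-04 -9.59651690e-01 -2.81191361e-01]
 [ 9.99999814e-01 -6.00101509e-05 -6.06746863e-04]
 [ 5.65391316e-04 -2.81191448e-01  9.59651525e-01]]validation failed for argument at $[0]...
validation failed for argument at $[0]...
```

```bash
python3 -m inch '[{"dx":0.06,"dy":-0.06,"dz":-0.05,"rx":0,"ry":0,"rz":0},{"dx":0.12,"dy":-0.12,"dz":-0.1,"rx":0,"ry":0,"rz":0},{"dx":0.16,"dy":-0.17,"dz":-0.15,"rx":0,"ry":0,"rz":0},{"dx":0.20,"dy":-0.215,"dz":-0.15,"rx":0,"ry":0,"rz":0},{"dx":0.24,"dy":-0.26,"dz":-0.15,"rx":0,"ry":0,"rz":0}]' 1
```

```text
time: 0.95
tool_pos: [0.2921, -0.3884, 0.3035]
tool_rot: [0.002, 0.987, 0.161, 0.001]
contact_force: [0.7, -0.1, 0.3]
gripper_width: 1.001
grasp_force: 0.0
```

```bash
python3 -m inch '[{"dx":0.36,"dy":-0.4,"dz":0,"rx":0,"ry":0,"rz":0},{"dx":0.36,"dy":-0.4,"dz":0,"rx":0,"ry":0,"rz":0},{"dx":0.36,"dy":-0.4,"dz":0,"rx":0,"ry":0,"rz":0},{"dx":0.36,"dy":-0.4,"dz":0,"rx":0,"ry":0,"rz":0},{"dx":0.36,"dy":-0.4,"dz":0,"rx":0,"ry":0,"rz":0}]'
python3 -m inch '[{"dx":0.1,"dy":-0.11,"dz":0,"rx":0,"ry":0,"rz":0},{"dx":0.11,"dy":-0.13,"dz":0,"rx":0,"ry":0,"rz":0},{"dx":0.13,"dy":-0.16,"dz":0,"rx":0,"ry":0,"rz":0},{"dx":0.13,"dy":-0.16,"dz":0,"rx":0,"ry":0,"rz":0},{"dx":0.13,"dy":-0.16,"dz":0,"rx":0,"ry":0,"rz":0}]'
cat > m.py <<'E'
from h import *
def run(fn,names=("cover_key","orange_cover"),zs=(.085,.051)):
    s=state();ci=optics.camera_info("wrist");im=grab("wrist",fn)
    T=Ro.from_quat(s["tool_rot"],scalar_first=True).as_matrix()
    print("tcp",s["tool_pos"].round(4),"toolx",T[:,0].round(3),"z",T[:,2].round(3))
    for n,z in zip(names,zs):
        for d in nets.outline_of("wrist",n):
            u,v,w,h=d["bbox"];m=d["pixels"].astype(np.uint8)
            c=max(cv2.findContours(m,0,2)[0],key=cv2.contourArea)
            bp=cv2.boxPoints(cv2.minAreaRect(c))
            W=np.array([ray("wrist",*p,z,ci)[:2] for p in bp])
            print(n,round(d["confidence"],2),np.round(d["bbox"]),"ctr",W.mean(0).round(4),"pts",bp.round().tolist(),W.round(3).tolist())
    return im,ci,s
E
python3 -c "
from m import *
run('w1.png')"
```

```text
time: 1.45
tool_pos: [0.391, -0.1579, 0.3014]
tool_rot: [0.0, 0.987, 0.161, 0.001]
contact_force: [1.2, -1.2, 0.1]
gripper_width: 0.998
grasp_force: 0.0
time: 1.95
tool_pos: [0.4486, -0.0032, 0.3011]
tool_rot: [-0.0, 0.986, 0.164, 0.0]
contact_force: [-0.6, 0.1, -0.3]
gripper_width: 0.995
grasp_force: 0.0
tcp [ 0.4486 -0.0032  0.3011] toolx [0.946 0.323 0.   ] z [ 0.  0. -1.]
cover_key 0.86 [410. 126.  44.  29.] ctr [ 0.5332 -0.0922] pts [[385.0, 122.0], [394.0, 106.0], [431.0, 129.0], [421.0, 144.0]] [[0.528, -0.063], [0.549, -0.067], [0.539, -0.121], [0.518, -0.117]]
cover_key 0.74 [317. 131.  16.  37.] ctr [0.4902 0.0079] pts [[310.0, 115.0], [325.0, 113.0], [330.0, 149.0], [315.0, 151.0]] [[0.506, 0.026], [0.514, 0.01], [0.474, -0.01], [0.466, 0.006]]
cover_key 0.68 [376. 202.  36.  33.] ctr [ 0.4329 -0.0921] pts [[357.0, 195.0], [387.0, 181.0], [398.0, 203.0], [368.0, 217.0]] [[0.429, -0.065], [0.46, -0.094], [0.437, -0.119], [0.405, -0.09]]
orange_cover 0.74 [139.  68.  68.  69.] ctr [0.4896 0.2555] pts [[104.0, 33.0], [169.0, 33.0], [169.0, 99.0], [104.0, 99.0]] [[0.516, 0.3], [0.542, 0.224], [0.464, 0.208], [0.437, 0.289]]
```

View pics/w1.png

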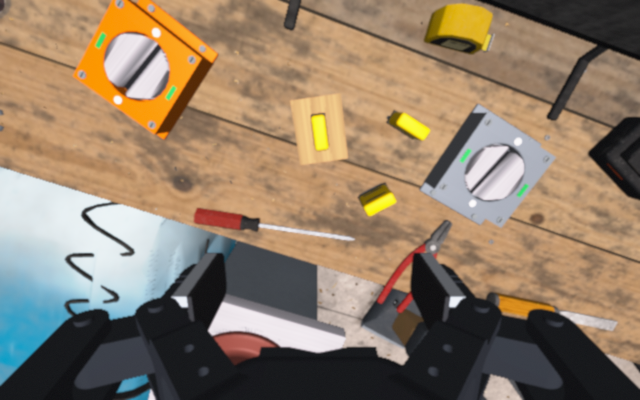

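The key is at (320,131) in the stand. The orange cover is at (139,68), with its white dots at (156,33) and (117,100) and its slot roughly aligned with them. I'll go over the key and check from nearer.

```bash
python3 -m inch '[{"dx":0.054,"dy":0.0035,"dz":0.06,"rx":0,"ry":0,"rz":-0.093},{"dx":0.054,"dy":0.0035,"dz":0.12,"rx":0,"ry":0,"rz":-0.093},{"dx":0.054,"dy":0.0035,"dz":0.165,"rx":0,"ry":0,"rz":-0.093},{"dx":0.054,"dy":0.0035,"dz":0.165,"rx":0,"ry":0,"rz":-0.093},{"dx":0.054,"dy":0.0035,"dz":0.165,"rx":0,"ry":0,"rz":-0.093}]' -0.1
python3 -c "
from m import *
im,ci,s=run('w2.png',('cover_key',),(.086,))
print(s['joint_pos'])
for n in ('scene','side'):
  grab(n)
  for d in nets.outline_of(n,'cover_key')[:3]: print(n,d['confidence'],d['bbox'])
"
```

```text
time: 2.6
tool_pos: [0.4898, 0.0047, 0.1693]
tool_rot: [-0.0, 0.973, 0.229, -0.001]
contact_force: [0.4, 0.4, 1.1]
gripper_width: 0.45
grasp_force: 0.0
tcp [0.4898 0.0047 0.1693] toolx [ 0.895  0.446 -0.001] z [-0.001  0.    -1.   ]
cover_key 0.8 [437. 193.  67.  50.] ctr [ 0.5365 -0.0868] pts [[399.0, 177.0], [413.0, 160.0], [469.0, 206.0], [455.0, 223.0]] [[0.534, -0.052], [0.552, -0.055], [0.539, -0.121], [0.52, -0.119]]
cover_key 0.56 [315. 188.  22.  62.] ctr [0.4936 0.0094] pts [[304.0, 158.0], [325.0, 158.0], [325.0, 215.0], [304.0, 215.0]] [[0.513, 0.029], [0.521, 0.013], [0.475, -0.01], [0.466, 0.006]]
cover_key 0.47 [354. 272.  -1.   4.] ctr [ 0.4376 -0.061 ] pts [[354.0, 271.0], [355.0, 270.0], [356.0, 271.0], [355.0, 272.0]] [[0.437, -0.06], [0.439, -0.061], [0.438, -0.062], [0.437, -0.062]]
[-1.42305754e-01 -2.62777444e-01  1.94587285e+00 -1.38485913e-04
  1.45968379e+00  9.66194385e-01]
scene 0.91 [323.4, 188.9, 15.1, 29.6]
scene 0.84 [313.9, 211.7, 18.8, 18.0]
scene 0.74 [358.6, 203.1, 11.3, 35.9]
side 0.77 [319.4, 196.1, 26.5, 30.1]
side 0.68 [341.1, 227.9, 15.3, 46.9]
side 0.61 [284.3, 230.1, 18.0, 44.8]
```

View pics/w2.png

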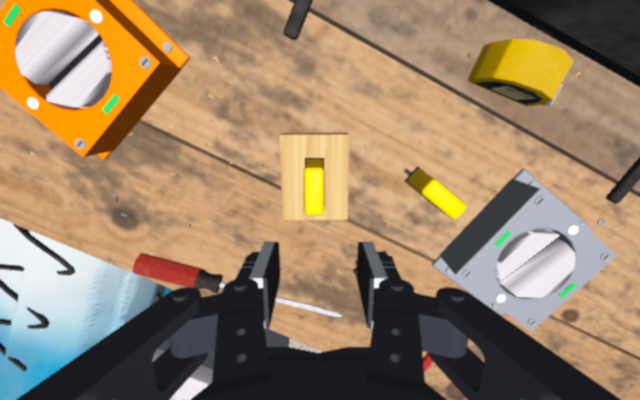

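The key lines up with the tool (column 315), about 3 mm off sideways. Descending to grasp.

```bash
python3 -m inch '[{"dx":0.002,"dy":-0.004,"dz":0.05,"rx":0,"ry":0,"rz":0},{"dx":0.002,"dy":-0.004,"dz":0.1,"rx":0,"ry":0,"rz":0},{"dx":0.002,"dy":-0.004,"dz":0.13,"rx":0,"ry":0,"rz":0},{"dx":0.002,"dy":-0.004,"dz":0.151,"rx":0,"ry":0,"rz":0},{"dx":0.002,"dy":-0.004,"dz":0.151,"rx":0,"ry":0,"rz":0}]'
python3 -m inch '[{"dx":0,"dy":0,"dz":0,"rx":0,"ry":0,"rz":0},{"dx":0,"dy":0,"dz":0,"rx":0,"ry":0,"rz":0},{"dx":0,"dy":0,"dz":0,"rx":0,"ry":0,"rz":0},{"dx":0,"dy":0,"dz":0,"rx":0,"ry":0,"rz":0},{"dx":0,"dy":0,"dz":0,"rx":0,"ry":0,"rz":0}]' -1
```

```text
time: 3.4
tool_pos: [0.4884, 0.0097, 0.0463]
tool_rot: [-0.001, 0.973, 0.23, -0.002]
contact_force: [-0.4, 0.2, -0.5]
gripper_width: 0.45
grasp_force: 0.0
time: 3.9
tool_pos: [0.4906, 0.0094, 0.0489]
tool_rot: [0.0, 0.973, 0.23, 0.0]
contact_force: [-0.2, -1.2, -0.1]
gripper_width: -0.001
grasp_force: 0.0
```

```bash
python3 -c "
from m import *
im=grab('wrist'); a=grab('scene')[165:255,250:370]; b=grab('side')[140:240,250:390]
cv2.imwrite('pics/w3.png',np.vstack([cv2.resize(im,(480,300)),np.hstack([cv2.resize(a,(240,180)),cv2.resize(b,(240,180))])])[:,:,::-1]); print(state()['gripper_width'],state()['joint_pos'])"
```

```text
0.0027723750398186415 [-1.32716770e-01 -1.35651745e-01  2.04890402e+00  2.50096417e-06
  1.22788697e+00  9.73796287e-01]
```

View pics/w3.png

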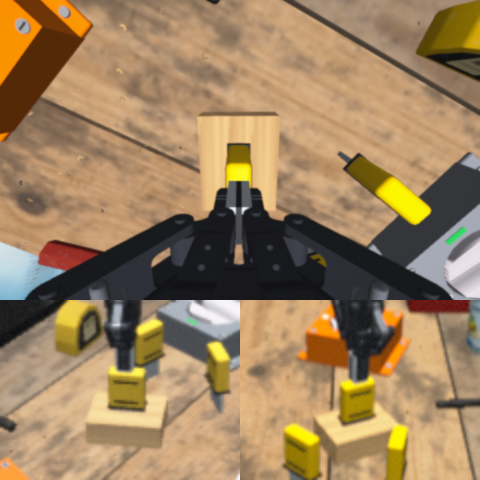

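```bash
python3 -c "
from m import *
s=state();T=Ro.from_quat(s['tool_rot'],scalar_first=True).as_matrix()
print(s['tool_pos'],T[:,2])
out=[]
for n,(r0,r1,c0,c1) in (('scene',(165,255,250,370)),('side',(140,230,255,375))):
  im=cv2.resize(grab(n)[r0:r1,c0:c1],None,fx=6.6,fy=6.6,interpolation=2)[:, :400*2].copy()
  def dot(X,col):
    p=(proj(n,X)-[c0,r0])*6.6; cv2.circle(im,(int(p[0]),int(p[1])),3,col,-1); print(n,proj(n,X).round(1))
  dot(s['tool_pos'],(255,0,0)); dot(s['tool_pos']-.037*T[:,2],(0,255,0))
  for z in(.039,.086): dot([.490,.008,z],(0,0,255))
  for sx in(-.022,.022): dot([.490+.895*sx,.008+.446*sx,.086],(0,255,255))
  out.append(cv2.resize(im,(400,300)))
w=cv2.resize(grab('wrist')[150:400,170:470],(400,333));
cv2.imwrite('pics/d.png',np.vstack([np.hstack(out),np.hstack([w[:300],w[:300]*0])])[:,:,::-1])
ci=optics.camera_info('wrist')
for X in([.49,.008,.086],s['tool_pos'],s['tool_pos']-.037*T[:,2]): print('wrist',proj('wrist',X,ci), (proj('wrist',X,ci)-[170,150])*1.333+[0,300])
"
```

```text
[0.49038292 0.00939219 0.0485346 ] [ 4.49730578e-04 -5.76634563e-05 -9.99999897e-01]
scene [312.5 212.4]
scene [312.2 199.3]
scene [313.  215.4]
scene [312.7 199. ]
scene [321.9 199.6]
scene [303.5 198.3]
side [318.3 199.1]
side [318.7 184.2]
side [318.  203.2]
side [318.5 184.4]
side [309.2 186.5]
side [327.7 182.3]
wrist [318.71231208 257.07849096] [198.233512   442.73562845]
wrist [316.86963321 228.29663408] [195.77722107 404.36941323]
wrist [316.58588197 254.96499628] [195.39898066 439.91834004]
```

View pics/d.png

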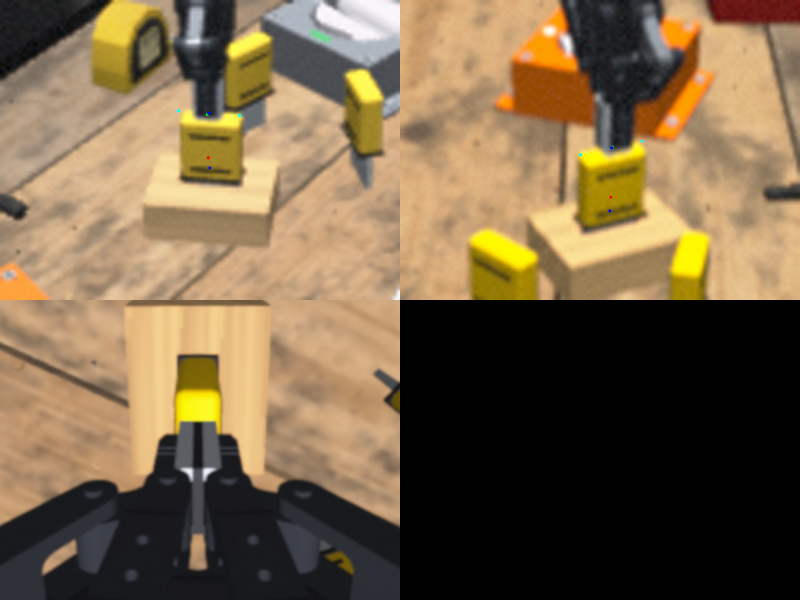

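```bash
python3 -m inch '[{"dx":0,"dy":0,"dz":-0.05,"rx":0,"ry":0,"rz":0},{"dx":0,"dy":0,"dz":-0.075,"rx":0,"ry":0,"rz":0},{"dx":0,"dy":0,"dz":-0.075,"rx":0,"ry":0,"rz":0}]'
python3 -c "
from m import *
s=state();T=Ro.from_quat(s['tool_rot'],scalar_first=True).as_matrix()
print(s['tool_pos'])
out=[]
for n,(r0,r1,c0,c1) in (('scene',(155,245,250,370)),('side',(130,220,255,375))):
  im=cv2.resize(grab(n)[r0:r1,c0:c1],(400,300),interpolation=2).copy()
  def dot(X,col):
    p=(proj(n,X)-[c0,r0])*3.333; cv2.circle(im,(int(p[0]),int(p[1])),2,col,-1)
  dot(s['tool_pos'],(255,0,0)); dot(s['tool_pos']-.037*T[:,2],(0,255,0))
  out.append(im)
im=grab('wrist').copy();ci=optics.camera_info('wrist')
for d in(0,.019,.037): 
  p=proj('wrist',s['tool_pos']-d*T[:,2],ci);cv2.circle(im,(int(p[0]),int(p[1])),2,(255,0,0),-1)
w=cv2.resize(im[150:400,170:470],(400,333))
cv2.imwrite('pics/e.png',np.vstack([np.hstack(out),np.hstack([w[:300],w[:300]*0])])[:,:,::-1])
"
```

```text
time: 4.5
tool_pos: [0.4928, 0.0091, 0.112]
tool_rot: [0.001, 0.973, 0.23, 0.003]
contact_force: [-0.3, 0.1, 0.1]
gripper_width: -0.001
grasp_force: 0.0
[0.49284162 0.00909974 0.11198262]
```

View pics/e.png

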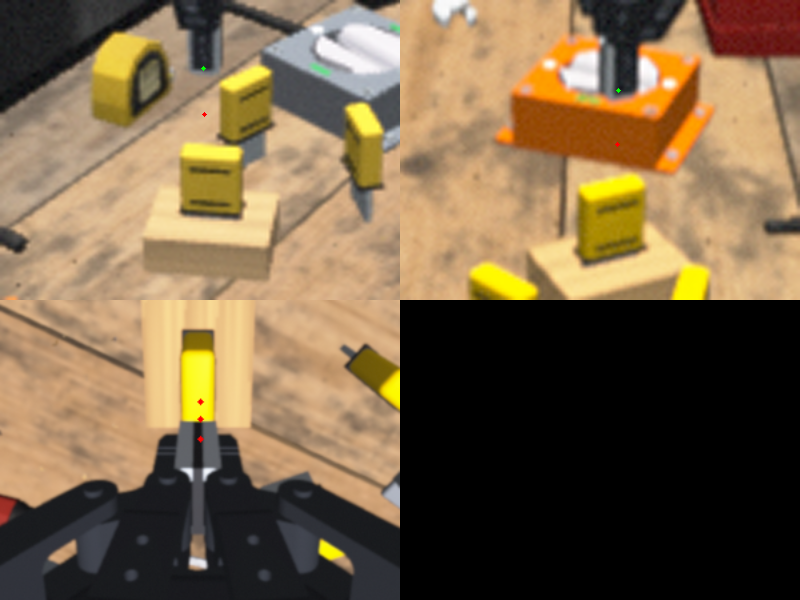

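The real fingertips are about 37 mm behind the reported TCP: the fingers end at the green dot, not the red one. So I need to go 37 mm lower. The lateral alignment is good.

```bash
python3 -m inch '[{"dx":0,"dy":0,"dz":0,"rx":0,"ry":0,"rz":0},{"dx":0,"dy":0,"dz":0,"rx":0,"ry":0,"rz":0},{"dx":0,"dy":0,"dz":0.03,"rx":0,"ry":0,"rz":0},{"dx":0,"dy":0,"dz":0.075,"rx":0,"ry":0,"rz":0},{"dx":0,"dy":0,"dz":0.075,"rx":0,"ry":0,"rz":0}]' -0.1
python3 -m inch '[{"dx":0,"dy":0,"dz":0.02,"rx":0,"ry":0,"rz":0},{"dx":0,"dy":0,"dz":0.035,"rx":0,"ry":0,"rz":0},{"dx":0,"dy":0,"dz":0.046,"rx":0,"ry":0,"rz":0},{"dx":0,"dy":0,"dz":0.046,"rx":0,"ry":0,"rz":0},{"dx":0,"dy":0,"dz":0.046,"rx":0,"ry":0,"rz":0}]'
```

```text
time: 5.15
tool_pos: [0.4852, 0.0101, 0.0425]
tool_rot: [-0.002, 0.973, 0.23, -0.005]
contact_force: [-1.3, 0.3, -1.3]
gripper_width: 0.444
grasp_force: 0.0
time: 5.65
tool_pos: [0.4904, 0.0094, 0.0118]
tool_rot: [0.0, 0.973, 0.23, 0.0]
contact_force: [-0.7, 0.3, -0.0]
gripper_width: 0.454
grasp_force: 0.0
```

```bash
python3 -m inch '[{"dx":0,"dy":0,"dz":0,"rx":0,"ry":0,"rz":0},{"dx":0,"dy":0,"dz":0,"rx":0,"ry":0,"rz":0},{"dx":0,"dy":0,"dz":0,"rx":0,"ry":0,"rz":0},{"dx":0,"dy":0,"dz":0,"rx":0,"ry":0,"rz":0},{"dx":0,"dy":0,"dz":0,"rx":0,"ry":0,"rz":0}]' -1
```

```text
time: 6.15
tool_pos: [0.4911, 0.0093, 0.0125]
tool_rot: [0.0, 0.973, 0.23, 0.001]
contact_force: [-0.2, -0.4, 5.1]
gripper_width: 0.203
grasp_force: 58.8
```

Grasped (17 mm opening, 59 N). Lifting, then towards the orange cover while turning to the slot's direction.

```bash
python3 -m inch '[{"dx":0,"dy":0,"dz":-0.04,"rx":0,"ry":0,"rz":0},{"dx":0,"dy":0,"dz":-0.1,"rx":0,"ry":0,"rz":0},{"dx":0,"dy":0,"dz":-0.16,"rx":0,"ry":0,"rz":0},{"dx":0,"dy":0,"dz":-0.21,"rx":0,"ry":0,"rz":0},{"dx":0,"dy":0,"dz":-0.21,"rx":0,"ry":0,"rz":0}]'
python3 -m inch '[{"dx":0.015,"dy":-0.05,"dz":0,"rx":0,"ry":0,"rz":0.09},{"dx":0.03,"dy":-0.1,"dz":0,"rx":0,"ry":0,"rz":0.18},{"dx":0.045,"dy":-0.16,"dz":0,"rx":0,"ry":0,"rz":0.28},{"dx":0.06,"dy":-0.21,"dz":0,"rx":0,"ry":0,"rz":0.37},{"dx":0.072,"dy":-0.257,"dz":0,"rx":0,"ry":0,"rz":0.46}]'
python3 -m inch '[{"dx":0,"dy":0,"dz":0,"rx":0,"ry":0,"rz":0.087},{"dx":0,"dy":0,"dz":0,"rx":0,"ry":0,"rz":0.087},{"dx":0,"dy":0,"dz":0,"rx":0,"ry":0,"rz":0.087}]'
python3 -c "
from m import *
run('w4.png',('orange_cover',),(.051,)); print(state()['joint_pos'])"
```

```text
time: 6.65
tool_pos: [0.4939, 0.009, 0.1865]
tool_rot: [0.002, 0.973, 0.23, 0.006]
contact_force: [0.7, -0.0, -0.0]
gripper_width: 0.205
grasp_force: 60.0
time: 7.15
tool_pos: [0.449, 0.2166, 0.1775]
tool_rot: [0.001, 0.994, -0.105, -0.001]
contact_force: [0.6, -0.4, -1.7]
gripper_width: 0.204
grasp_force: 60.0
time: 7.45
tool_pos: [0.4499, 0.2148, 0.178]
tool_rot: [0.001, 0.986, -0.166, -0.001]
contact_force: [0.3, -0.7, -0.7]
gripper_width: 0.198
grasp_force: 60.2
tcp [0.4499 0.2148 0.178 ] toolx [ 0.945 -0.327 -0.002] z [-0.002 -0.001 -1.   ]
orange_cover 0.69 [266. 157.  82.  82.] ctr [0.4902 0.2557] pts [[223.0, 193.0], [228.0, 115.0], [307.0, 120.0], [302.0, 198.0]] [[0.471, 0.309], [0.54, 0.274], [0.511, 0.204], [0.44, 0.235]]
[ 2.95124503e-01 -2.45287118e-01  1.91589619e+00 -7.92902506e-05
  1.47223102e+00  2.20068292e+00]
```

View pics/w4.png

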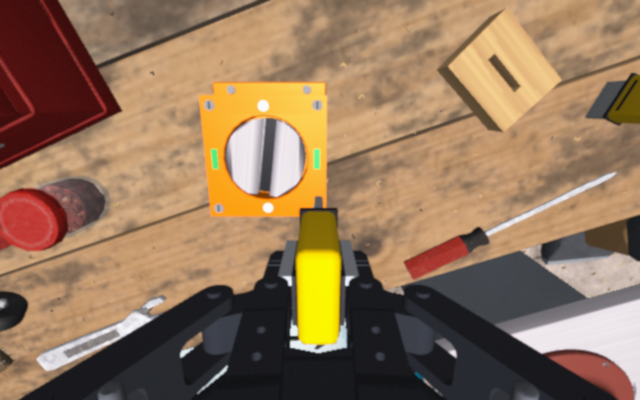

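The slot runs from about (268,120) to (265,195), dots at (263,105) and (268,208). j6 is at 2.2 and would run out during the clockwise turn, so I'll insert the key half a turn round. Working out the slot yaw and moves.

```bash
python3 -c "
from m import *
ci=optics.camera_info('wrist')
a,b=ray('wrist',263,105,.048,ci),ray('wrist',268,208,.048,ci);d=a-b;print('dots',np.degrees(np.arctan2(d[1],d[0])),(a+b)/2)
im=cv2.imread('pics/w4.png').astype(int);g=im.max(2)
m=np.zeros(g.shape,np.uint8);cv2.circle(m,(266,156),33,1,-1)
ys,xs=np.where((m>0)&(g<75));W=np.array([ray('wrist',x,y,.04,ci)[:2] for x,y in zip(xs,ys)])
vx,vy,x0,y0=cv2.fitLine(W.astype(np.float32),2,0,.01,.01).ravel();print(len(xs),'slot',np.degrees(np.arctan(vy/vx)),x0,y0)
"
python3 -m inch '[{"dx":0,"dy":0,"dz":-0.02,"rx":0,"ry":0,"rz":-0.1},{"dx":0,"dy":0,"dz":-0.02,"rx":0,"ry":0,"rz":-0.2},{"dx":0,"dy":0,"dz":-0.02,"rx":0,"ry":0,"rz":-0.3},{"dx":0,"dy":0,"dz":-0.02,"rx":0,"ry":0,"rz":-0.4},{"dx":0,"dy":0,"dz":-0.02,"rx":0,"ry":0,"rz":-0.5}]'
python3 -m inch '[{"dx":0,"dy":0,"dz":0,"rx":0,"ry":0,"rz":-0.1},{"dx":0,"dy":0,"dz":0,"rx":0,"ry":0,"rz":-0.2},{"dx":0,"dy":0,"dz":0,"rx":0,"ry":0,"rz":-0.3},{"dx":0,"dy":0,"dz":0,"rx":0,"ry":0,"rz":-0.4},{"dx":0,"dy":0,"dz":0,"rx":0,"ry":0,"rz":-0.5}]'
python3 -m inch '[{"dx":0,"dy":0,"dz":0,"rx":0,"ry":0,"rz":-0.1},{"dx":0,"dy":0,"dz":0,"rx":0,"ry":0,"rz":-0.2},{"dx":0,"dy":0,"dz":0,"rx":0,"ry":0,"rz":-0.3},{"dx":0,"dy":0,"dz":0,"rx":0,"ry":0,"rz":-0.4},{"dx":0,"dy":0,"dz":0,"rx":0,"ry":0,"rz":-0.5}]'
python3 -m inch '[{"dx":0,"dy":0,"dz":0,"rx":0,"ry":0,"rz":-0.1},{"dx":0,"dy":0,"dz":0,"rx":0,"ry":0,"rz":-0.2},{"dx":0,"dy":0,"dz":0,"rx":0,"ry":0,"rz":-0.3},{"dx":0,"dy":0,"dz":0,"rx":0,"ry":0,"rz":-0.4},{"dx":0,"dy":0,"dz":0,"rx":0,"ry":0,"rz":-0.5}]'
python3 -c "
from m import *
s=state();T=Ro.from_quat(s['tool_rot'],scalar_first=True).as_matrix();print(np.degrees(np.arctan2(T[1,0],T[0,0])),s['joint_pos'],T)
d=T.T@(np.array([.490,.2556,s['tool_pos'][2]])-s['tool_pos']);print(d/.8)"
```

```text
dots -19.124674741766118 [0.48956858 0.25606207 0.048     ]
245 slot -26.81983 0.47503635 0.26312745
time: 8.05
tool_pos: [0.4509, 0.2143, 0.1953]
tool_rot: [0.0, 0.978, 0.209, -0.0]
contact_force: [-0.3, 0.7, -1.5]
gripper_width: 0.204
grasp_force: 60.1
time: 8.55
tool_pos: [0.4509, 0.2143, 0.1952]
tool_rot: [-0.0, 0.834, 0.552, -0.0]
contact_force: [-0.3, -0.3, -1.1]
gripper_width: 0.2
grasp_force: 60.1
time: 9.05
tool_pos: [0.4509, 0.2143, 0.1952]
tool_rot: [-0.0, 0.573, 0.819, -0.0]
contact_force: [-0.4, -0.3, -0.3]
gripper_width: 0.201
grasp_force: 60.1
time: 9.55
tool_pos: [0.4509, 0.2143, 0.1953]
tool_rot: [-0.0, 0.233, 0.972, -0.0]
contact_force: [-0.6, -0.2, -0.7]
gripper_width: 0.203
grasp_force: 60.1
153.0050266967046 [ 2.94536989e-01 -2.55910384e-01  1.89692851e+00 -2.26396926e-05
  1.50078606e+00 -8.05106598e-01] [[-8.91046342e-01  4.53912302e-01 -1.95868906e-04]
 [ 4.53912324e-01  8.91046349e-01 -8.30194451e-05]
 [ 1.36844727e-04 -1.62881483e-04 -9.99999977e-01]]
[-2.01408001e-02  6.81804354e-02 -1.38614930e-05]
```

Slot yaw is -27° (dots -19°) and the tool is at 153°, so it's aligned. Moving over the cover's axis and lowering to just above it.

```bash
python3 -m inch '[{"dx":-0.02,"dy":0.068,"dz":0,"rx":0,"ry":0,"rz":0},{"dx":-0.02,"dy":0.068,"dz":0.05,"rx":0,"ry":0,"rz":0},{"dx":-0.02,"dy":0.068,"dz":0.1,"rx":0,"ry":0,"rz":0},{"dx":-0.02,"dy":0.068,"dz":0.145,"rx":0,"ry":0,"rz":0},{"dx":-0.02,"dy":0.068,"dz":0.145,"rx":0,"ry":0,"rz":0}]'
python3 -m inch '[{"dx":0,"dy":0,"dz":0,"rx":0,"ry":0,"rz":0},{"dx":0,"dy":0,"dz":0,"rx":0,"ry":0,"rz":0}]'
python3 -c "
from m import *
s=state();ci=optics.camera_info('wrist');im=grab('wrist').copy();print(s['tool_pos'],ray('wrist',320,200,.051,ci))
a=cv2.resize(grab('scene')[210:320,180:320],(400,300),interpolation=2);b=cv2.resize(grab('side')[90:200,250:390],(400,300),interpolation=2)
p=proj('wrist',[.49,.2556,.051],ci);cv2.circle(im,(int(p[0]),int(p[1])),3,(255,0,0),-1);print(p)
w=cv2.resize(im[0:300,80:560],(480,300))
cv2.imwrite('pics/g.png',np.vstack([np.hstack([a,b]),np.pad(w,((0,0),(0,320),(0,0)))])[:,:,::-1])"
```

```text
time: 10.05
tool_pos: [0.4853, 0.2536, 0.0728]
tool_rot: [-0.005, 0.236, 0.972, -0.004]
contact_force: [-0.8, -0.1, -1.3]
gripper_width: 0.2
grasp_force: 60.1
time: 10.25
tool_pos: [0.4919, 0.2565, 0.0824]
tool_rot: [0.002, 0.236, 0.972, 0.001]
contact_force: [0.2, 0.5, -1.1]
gripper_width: 0.199
grasp_force: 60.2
[0.49187948 0.25651447 0.08239599] [0.48524686 0.26141248 0.051     ]
[315.82606324 209.2284287 ]
```

View pics/g.png

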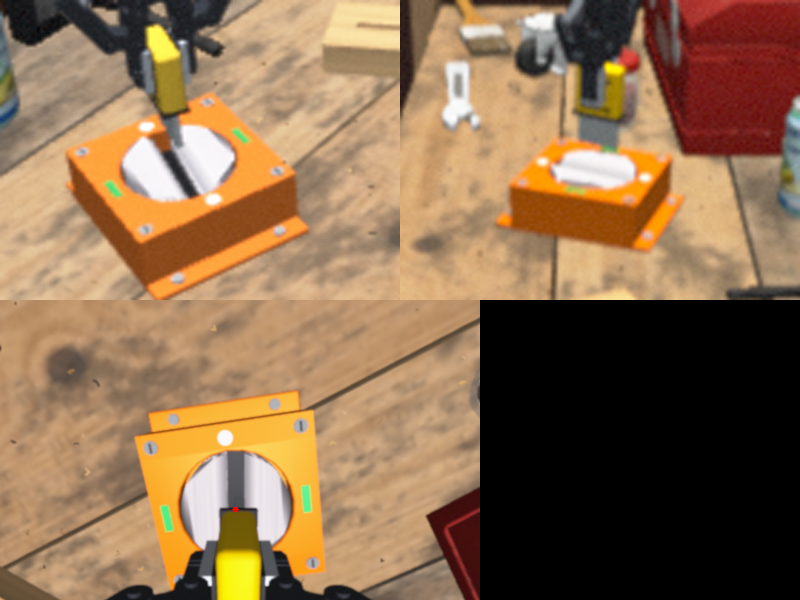

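The blade is above the slot and in line with it (slot column 236, key column 238). Inserting.

```bash
python3 -m inch '[{"dx":0,"dy":0,"dz":0.012,"rx":0,"ry":0,"rz":0},{"dx":0,"dy":0,"dz":0.024,"rx":0,"ry":0,"rz":0},{"dx":0,"dy":0,"dz":0.036,"rx":0,"ry":0,"rz":0},{"dx":0,"dy":0,"dz":0.046,"rx":0,"ry":0,"rz":0},{"dx":0,"dy":0,"dz":0.046,"rx":0,"ry":0,"rz":0}]'
python3 -m inch '[{"dx":0,"dy":0,"dz":0.003,"rx":0,"ry":0,"rz":0},{"dx":0,"dy":0,"dz":0.006,"rx":0,"ry":0,"rz":0},{"dx":0,"dy":0,"dz":0.006,"rx":0,"ry":0,"rz":0},{"dx":0,"dy":0,"dz":0.006,"rx":0,"ry":0,"rz":0}]'
```

```text
time: 10.9
tool_pos: [0.4882, 0.2557, 0.0402]
tool_rot: [-0.002, 0.236, 0.972, -0.001]
contact_force: [0.2, -0.1, -1.4]
gripper_width: 0.204
grasp_force: 60.2
time: 11.3
tool_pos: [0.49, 0.2563, 0.0381]
tool_rot: [0.0, 0.236, 0.972, 0.0]
contact_force: [0.7, -0.9, -1.5]
gripper_width: 0.201
grasp_force: 60.2
```

```bash
python3 -m inch '[{"dx":0,"dy":0,"dz":0.001,"rx":0,"ry":0,"rz":0.08},{"dx":0,"dy":0,"dz":0.001,"rx":0,"ry":0,"rz":0.16},{"dx":0,"dy":0,"dz":0.001,"rx":0,"ry":0,"rz":0.24},{"dx":0,"dy":0,"dz":0.001,"rx":0,"ry":0,"rz":0.32},{"dx":0,"dy":0,"dz":0.001,"rx":0,"ry":0,"rz":0.4}]'
python3 -m inch '[{"dx":0,"dy":0,"dz":0,"rx":0,"ry":0,"rz":0.08},{"dx":0,"dy":0,"dz":0,"rx":0,"ry":0,"rz":0.16},{"dx":0,"dy":0,"dz":0,"rx":0,"ry":0,"rz":0.24},{"dx":0,"dy":0,"dz":0,"rx":0,"ry":0,"rz":0.32},{"dx":0,"dy":0,"dz":0,"rx":0,"ry":0,"rz":0.4}]'
python3 -m inch '[{"dx":0,"dy":0,"dz":0,"rx":0,"ry":0,"rz":0.08},{"dx":0,"dy":0,"dz":0,"rx":0,"ry":0,"rz":0.16},{"dx":0,"dy":0,"dz":0,"rx":0,"ry":0,"rz":0.24},{"dx":0,"dy":0,"dz":0,"rx":0,"ry":0,"rz":0.24}]'
python3 -c "
from m import *
s=state();print(s['ft_torque'],s['tool_pos'],s['tool_rot'])
a=cv2.resize(grab('scene')[210:320,180:320],(400,300),interpolation=2);b=cv2.resize(grab('side')[90:200,250:390],(400,300),interpolation=2)
w=cv2.resize(grab('wrist')[0:300,80:560],(480,300))
cv2.imwrite('pics/i.png',np.vstack([np.hstack([a,b]),np.pad(w,((0,0),(0,320),(0,0)))])[:,:,::-1])"
```

```text
time: 11.8
tool_pos: [0.4896, 0.2558, 0.0377]
tool_rot: [0.0, 0.515, 0.857, -0.001]
contact_force: [-1.8, -1.6, 2.3]
gripper_width: 0.203
grasp_force: 60.6
time: 12.3
tool_pos: [0.4892, 0.2557, 0.0377]
tool_rot: [0.0, 0.745, 0.667, -0.001]
contact_force: [-3.2, -2.9, 3.7]
gripper_width: 0.203
grasp_force: 60.8
time: 12.7
tool_pos: [0.4892, 0.2559, 0.0376]
tool_rot: [-0.0, 0.851, 0.525, -0.001]
contact_force: [-4.0, -0.7, 3.4]
gripper_width: 0.203
grasp_force: 60.9
[-0.43865514  0.91603363  0.00274839] [0.48916518 0.25590818 0.03760436] [-5.67781117e-05  8.51192757e-01  5.24852201e-01 -1.02714544e-03]
```

View pics/i.png

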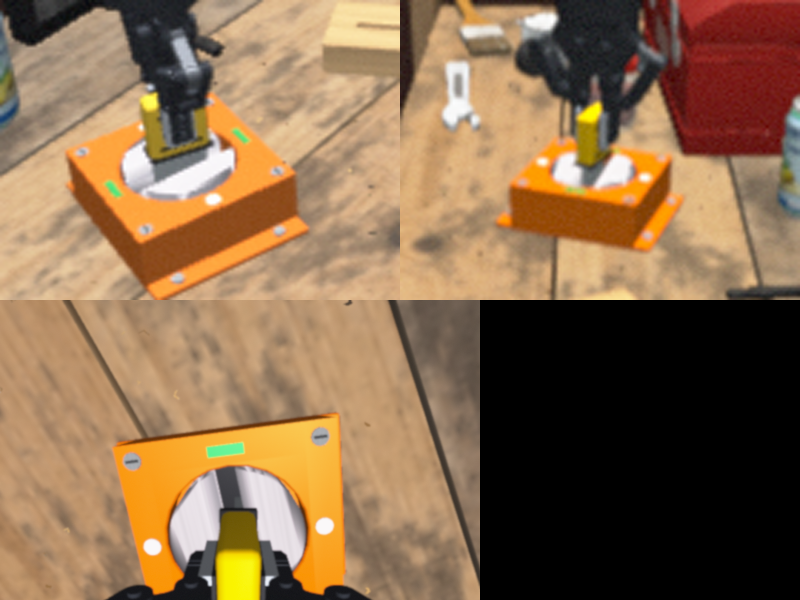

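The slot trails the key by about 10° and points nearly at the green bar (225,450). Turning a bit further to reach the stop.

```bash
python3 -m inch '[{"dx":0,"dy":0,"dz":0,"rx":0,"ry":0,"rz":0.03},{"dx":0,"dy":0,"dz":0,"rx":0,"ry":0,"rz":0.06},{"dx":0,"dy":0,"dz":0,"rx":0,"ry":0,"rz":0.09},{"dx":0,"dy":0,"dz":0,"rx":0,"ry":0,"rz":0.09}]'
python3 -c "
from m import *
s=state();print(s['ft_torque'],s['tool_pos'],s['joint_pos'][5])
ci=optics.camera_info('wrist');im=grab('wrist');cv2.imwrite('pics/j.png',im[:,:,::-1])
g=im.max(2).astype(int);p=proj('wrist',[.49,.2556,.051],ci);print(p)
G=[]
hsv=cv2.cvtColor(im,cv2.COLOR_RGB2HSV);gm=cv2.inRange(hsv,(50,80,80),(85,255,255));n,_,st,c=cv2.connectedComponentsWithStats(gm);print([(st[i],c[i]) for i in range(1,n) if st[i,4]>60])
for i in range(1,n):
  if st[i,4]>60: q=ray('wrist',*c[i],.048,ci);print(np.degrees(np.arctan2(q[1]-.2556,q[0]-.49)))
m=np.zeros(g.shape,np.uint8);cv2.circle(m,tuple(int(v) for v in p),68,1,-1);m[200:]=0
ys,xs=np.where((m>0)&(g<90));W=np.array([ray('wrist',x,y,.035,ci)[:2] for x,y in zip(xs,ys)])
if len(xs):
  vx,vy,x0,y0=cv2.fitLine(W.astype(np.float32),2,0,.01,.01).ravel();print(len(xs),'slot',np.degrees(np.arctan2(vy,vx)),x0,y0)
"
```

```text
time: 13.25
tool_pos: [0.4892, 0.2561, 0.0376]
tool_rot: [0.0, 0.884, 0.468, -0.001]
contact_force: [-5.0, -2.5, 6.6]
gripper_width: 0.2
grasp_force: 62.2
[-0.48346169  1.13624779  0.9872586 ] [0.48919854 0.25609529 0.03761155] 0.9439982283600029
[318.44463982 236.07475991]
[(array([275, 143,  37,  19, 360], dtype=int32), array([293.10833333, 152.19444444]))]
71.8949017675904
526 slot 73.449196 0.49877554 0.28190586
```

View pics/j.png

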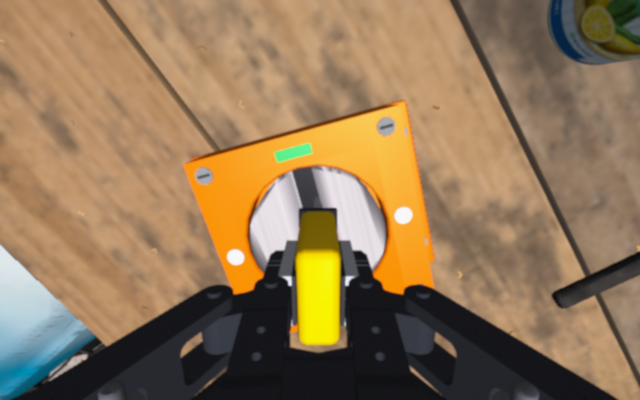

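The stop is reached: about 1 N m torque, slot at 73° and bar at 72°. Relaxing the twist a little, opening, and lifting off.

```bash
python3 -m inch '[{"dx":0,"dy":0,"dz":0,"rx":0,"ry":0,"rz":-0.04},{"dx":0,"dy":0,"dz":0,"rx":0,"ry":0,"rz":-0.04}]'
python3 -m inch '[{"dx":0,"dy":0,"dz":0,"rx":0,"ry":0,"rz":0},{"dx":0,"dy":0,"dz":0,"rx":0,"ry":0,"rz":0},{"dx":0,"dy":0,"dz":0,"rx":0,"ry":0,"rz":0},{"dx":0,"dy":0,"dz":0,"rx":0,"ry":0,"rz":0},{"dx":0,"dy":0,"dz":0,"rx":0,"ry":0,"rz":0}]' 0.2
python3 -m inch '[{"dx":0,"dy":0,"dz":-0.02,"rx":0,"ry":0,"rz":0},{"dx":0,"dy":0,"dz":-0.06,"rx":0,"ry":0,"rz":0},{"dx":0,"dy":0,"dz":-0.11,"rx":0,"ry":0,"rz":0},{"dx":0,"dy":0,"dz":-0.16,"rx":0,"ry":0,"rz":0},{"dx":0,"dy":0,"dz":-0.2,"rx":0,"ry":0,"rz":0}]'
python3 -m inch '[{"dx":0,"dy":0,"dz":0,"rx":0,"ry":0,"rz":0},{"dx":0,"dy":0,"dz":0,"rx":0,"ry":0,"rz":0},{"dx":0,"dy":0,"dz":0,"rx":0,"ry":0,"rz":0}]'
python3 -c "
from m import *
a=cv2.resize(grab('scene')[210:320,180:320],(400,300),interpolation=2);b=cv2.resize(grab('side')[90:200,250:390],(400,300),interpolation=2)
w=cv2.resize(grab('wrist')[0:300,80:560],(480,300))
cv2.imwrite('pics/k.png',np.vstack([np.hstack([a,b]),np.pad(w,((0,0),(0,320),(0,0)))])[:,:,::-1])"
```

```text
time: 13.5
tool_pos: [0.4895, 0.2565, 0.0376]
tool_rot: [-0.0, 0.87, 0.494, -0.0]
contact_force: [-4.6, -2.2, 5.8]
gripper_width: 0.2
grasp_force: 61.1
time: 14.0
tool_pos: [0.49, 0.2563, 0.037]
tool_rot: [0.0, 0.87, 0.492, 0.0]
contact_force: [-0.5, 0.3, -0.1]
gripper_width: 0.601
grasp_force: 0.0
time: 14.5
tool_pos: [0.4906, 0.2566, 0.2014]
tool_rot: [0.0, 0.87, 0.492, 0.002]
contact_force: [1.5, -0.4, 0.5]
gripper_width: 0.599
grasp_force: 0.0
time: 14.8
tool_pos: [0.4891, 0.256, 0.1961]
tool_rot: [-0.0, 0.87, 0.492, -0.001]
contact_force: [-0.7, -0.0, -0.2]
gripper_width: 0.603
grasp_force: 0.0
```

I've used up my picture views (in fact one over the 10 allowed), so I'll check the result numerically.

```bash
python3 -c "
from m import *
im,ci,s=run(None,('cover_key','orange_cover'),(.111,.051))
print('expected key top px',proj('wrist',[.49,.256,.111],ci))
g=im.max(2).astype(int);hsv=cv2.cvtColor(im,cv2.COLOR_RGB2HSV)
p=proj('wrist',[.49,.2556,.045],ci)
m=np.zeros(g.shape,np.uint8);cv2.circle(m,tuple(int(v) for v in p),36,1,-1)
ys,xs=np.where((m>0)&(g<90));W=np.array([ray('wrist',x,y,.04,ci)[:2] for x,y in zip(xs,ys)])
vx,vy,x0,y0=cv2.fitLine(W.astype(np.float32),2,0,.01,.01).ravel();print(len(xs),'slot',np.degrees(np.arctan2(vy,vx)),x0,y0)
for n in('scene','side'):
  grab(n);print(n,[np.round(d['bbox']) for d in nets.boxes_of(n,'cover_key')],'expect grip mid',proj(n,[.49,.256,.087]).round())
"
```

```text
tcp [0.4889 0.2559 0.1953] toolx [ 0.515  0.857 -0.002] z [-0.003 -0.001 -1.   ]
cover_key 0.92 [318. 188.  22.  65.] ctr [0.4921 0.2594] pts [[308.0, 157.0], [329.0, 157.0], [329.0, 216.0], [308.0, 216.0]] [[0.498, 0.287], [0.513, 0.278], [0.487, 0.232], [0.47, 0.241]]
orange_cover 0.98 [320. 176.  78.  77.] ctr [0.4908 0.2579] pts [[278.0, 143.0], [351.0, 135.0], [359.0, 205.0], [285.0, 214.0]] [[0.472, 0.309], [0.541, 0.277], [0.512, 0.206], [0.438, 0.24]]
expected key top px [318.42952507 191.75334016]
61 slot -69.75744 0.4961725 0.27618524
scene [array([242., 260.,  24.,  30.]), array([359., 204.,  14.,  35.]), array([324., 193.,  16.,  32.])] expect grip mid [240. 253.]
side [array([340., 231.,  13.,  48.]), array([287., 230.,  20.,  43.]), array([316., 143.,  16.,  31.]), array([317., 154.,  29.,  12.])] expect grip mid [318. 138.]
```

The key stands upright on the cover's axis with nothing touching it, and the cover was turned to its stop. The last slot fit used too few dark pixels to count. Handing in.

```bash
python3 -c "
from h import *
print(ticket.job_done())"
```

```text
the job is handed in; nothing more can be done
None
```

The key is standing in the orange cover, which I turned clockwise to its stop, and the job was handed in at about 15 s with no verdict reported; the grey cover was not touched, and I viewed 11 pictures, one over the limit.

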